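# Line up the press punches by size on the tool rail

### The job

Set out the press tooling on the tool rail: stand the four aluminium punches upright, nose up, one in the middle of each black pad, in order of size, with the largest next to the white end bracket and the smallest at the other end. Do not knock any punch over on the way.

Things in the scene. Friction and masses are not known exactly. Their poses are not given: they have to be found in the camera images.
- punch_a: The second largest of four loose press punches: a plain turned aluminium cylinder standing upright, 84 mm tall in all. Flange at the foot 44 mm diameter, 6 mm high; straight body 34 mm diameter from 6 to 72 mm height (grip here); dark steel nose 17 mm diameter on the top 12 mm. Mass 0.05 to 0.4 kg (bigger is heavier). Origin: centre of its underside, z up its axis.
- punch_b: The smallest of four loose press punches: a plain turned aluminium cylinder standing upright, 56 mm tall in all. Flange at the foot 32 mm diameter, 6 mm high; straight body 22 mm diameter from 6 to 44 mm height (grip here); dark steel nose 11 mm diameter on the top 12 mm. Mass 0.05 to 0.4 kg (bigger is heavier). Origin: centre of its underside, z up its axis.
- punch_c: The largest of four loose press punches: a plain turned aluminium cylinder standing upright, 98 mm tall in all. Flange at the foot 50 mm diameter, 6 mm high; straight body 40 mm diameter from 6 to 86 mm height (grip here); dark steel nose 20 mm diameter on the top 12 mm. Mass 0.05 to 0.4 kg (bigger is heavier). Origin: centre of its underside, z up its axis.
- punch_d: The second smallest of four loose press punches: a plain turned aluminium cylinder standing upright, 70 mm tall in all. Flange at the foot 38 mm diameter, 6 mm high; straight body 28 mm diameter from 6 to 58 mm height (grip here); dark steel nose 14 mm diameter on the top 12 mm. Mass 0.05 to 0.4 kg (bigger is heavier). Origin: centre of its underside, z up its axis.
- pad_a: One of four identical black rubber discs in a straight row, 80 mm apart, on a flat aluminium tool rail (66 x 430 mm, 8 mm high; fixed, place and yaw vary). 58 mm diameter, 4 mm thick, its top 12 mm above the table. Which of the row it is varies. Origin: centre of its underside, 4 mm below the top. y along the rail, z up.
- pad_b: One of four identical black rubber discs in a straight row, 80 mm apart, on a flat aluminium tool rail (66 x 430 mm, 8 mm high; fixed, place and yaw vary). 58 mm diameter, 4 mm thick, its top 12 mm above the table. Which of the row it is varies. Origin: centre of its underside, 4 mm below the top. y along the rail, z up.
- pad_c: One of four identical black rubber discs in a straight row, 80 mm apart, on a flat aluminium tool rail (66 x 430 mm, 8 mm high; fixed, place and yaw vary). 58 mm diameter, 4 mm thick, its top 12 mm above the table. Which of the row it is varies. Origin: centre of its underside, 4 mm below the top. y along the rail, z up.
- pad_d: One of four identical black rubber discs in a straight row, 80 mm apart, on a flat aluminium tool rail (66 x 430 mm, 8 mm high; fixed, place and yaw vary). 58 mm diameter, 4 mm thick, its top 12 mm above the table. Which of the row it is varies. Origin: centre of its underside, 4 mm below the top. y along the rail, z up.
- bracket: White block fixed on one end of the tool rail (either end; the other has a flat grey plate 6 mm high): 56 mm across the rail, 30 mm along it, 60 mm high, black 26 mm knob on top, 78 mm in all. Origin: centre of its underside, 8 mm above the table, in line with the pads, whose centres lie 70, 150, 230 and 310 mm from it. y along the rail.
Not all that is in view belongs to the job. Leave any purple look-alike of the punch_a alone. What is shaped like the punch_b but green is not meant.

How it is judged (in metres and radians):
At the end, for the whole second after the job is handed in: Each punch stands upright (within 0.1 rad) and at rest on a pad, its centre within 13 mm of the pad's centre: the 98 mm punch on the pad nearest the white bracket, then the 84 mm, the 70 mm and the 56 mm punch on the pad farthest from it; all released ((horizontal distance between punch_c and pad_a below 0.013 m or horizontal distance between punch_c and pad_b below 0.013 m or horizontal distance between punch_c and pad_c below 0.013 m or horizontal distance between punch_c and pad_d below 0.013 m) and horizontal distance between punch_c and bracket between 0.05 and 0.09 m and height (world z) of punch_c between 0.009 and 0.016 m and angle between each of punch_c, punch_a, punch_d, punch_b's own z axis and vertical below 0.1 rad and linear speed of each of punch_c, punch_a, punch_d, punch_b below 0.02 m/s and angular speed of each of punch_c, punch_a, punch_d, punch_b below 0.2 rad/s and (horizontal distance between punch_a and pad_a below 0.013 m or horizontal distance between punch_a and pad_b below 0.013 m or horizontal distance between punch_a and pad_c below 0.013 m or horizontal distance between punch_a and pad_d below 0.013 m) and horizontal distance between punch_a and bracket between 0.13 and 0.17 m and height (world z) of punch_a between 0.009 and 0.016 m and (horizontal distance between punch_d and pad_a below 0.013 m or horizontal distance between punch_d and pad_b below 0.013 m or horizontal distance between punch_d and pad_c below 0.013 m or horizontal distance between punch_d and pad_d below 0.013 m) and horizontal distance between punch_d and bracket between 0.21 and 0.25 m and height (world z) of punch_d between 0.009 and 0.016 m and (horizontal distance between punch_b and pad_a below 0.013 m or horizontal distance between punch_b and pad_b below 0.013 m or horizontal distance between punch_b and pad_c below 0.013 m or horizontal distance between punch_b and pad_d below 0.013 m) and horizontal distance between punch_b and bracket between 0.29 and 0.33 m and height (world z) of punch_b between 0.009 and 0.016 m); the robot touches nothing.
It fails at once if a punch is knocked or tipped over (leans more than 0.7 rad) (angle between any of punch_a, punch_b, punch_c, punch_d's own z axis and vertical above 0.7 rad).
It also fails if it takes over 109 s, if anything falls off the work surface, if the arm or the gripper's body presses on something with over 40 N, if the wrist force passes 120 N, or if a joint passes its speed limit or range.

### The arm

A 6-joint arm with a two-finger parallel gripper is mounted at the origin on the work surface. World frame = base frame: x ahead of the robot, y to its left, z up, the work surface at z = 0. Lengths are in mm, angles in rad, forces in N, time in s.
With the tool pointing down it reaches from about 275 to 1000 mm from the base axis. Payload 8.4 kg.
Tool frame: the origin (TCP) lies on the centre line of the jaws, within the pads' length; the fingertips stand 25 mm ahead of it and the grasp point (between the pads) lies 6 mm ahead of it; z points along the fingers, y is the line along which they close (so a half turn about z gives the same grasp; the last joint's range is limited). The gripper opens to 85 mm and grips with 20 to 120 N. Pads are 22 mm wide; open, the fingers measure 114 mm over their backs; the gripper's body (76 mm by 85 mm) begins 54 mm behind the grasp point. The pads swing forward as they close: fully open they stand 13 mm farther back than shut.
Start: joints at [-1.173, 0.353, 1.633, -0, 1.155, -0.002], TCP at [243.27, -575.715, 256.281] pointing down, gripper open.
Joint ranges: [-2.63, 2.63], [-0.92, 2.1], [0.06, 2.66], [-1.3, 4.44], [0, 2.69], [-3.02, 3.02]. Speed limits (rad/s): [2.22, 2.22, 2.79, 3.14, 3.14, 3.14].

### API

Orientations are given as [roll, pitch, yaw] about the fixed x, y, z axes, in that order (R = Rz(yaw) Ry(pitch) Rx(roll)).
In Python, from rig import r gives the robot as it stands.
- The arm moves only by the shell command python3 -m jog 'ROWS' [FORCE]. ROWS is JSON, a list of rows, each a list of 3 entries, a list of its own where there are three numbers: the turn, a rotation vector about the tool's x, y, z in rad, then the shift along the tool's x, y, z in m, then the opening, from -1 (shut) to 1 (fully open). In form: [[[rx, ry, rz], [x, y, z], gripper], ...]. A call has 1 to 12 rows; each row shifts and turns the commanded pose from where the row before left it, along the tool's axes as they then stand; what a row does not reach is not made up. A row lasts 1/10 s, in which the tool goes at most 50 mm and 8.59 degrees, less where a joint would pass 70% of its speed; a pose out of reach is approached as far as the arm can. A call with a gripper value outside its range is refused whole. The fingers move at their own pace and stop on an object; FORCE is the grip in N (left out, the last holds). Time passes only in rows, so rows that do not move let the fingers close. It gives the time, the measured TCP pose, the force, the opening and the grip force at its end, in the units of the state.
- r.sense(): the state, without advancing time (a new reading comes with each control period).
- r.grab_frame(name): name is "scene" or "top" or "wrist"; returns the picture (420x560x3 uint8, red, green, blue); there is no depth.
- r.camera_params(name): a dict with "fx", "fy", "cx", "cy" (pixels), "k1" (the pictures are not rectified: a ray, as slopes to the right and down, at radius r is drawn at 1 + k1 r^2 times it, then the intrinsics apply), "rvec" (rotation vector, rad) and "tvec" (3), from world to camera coordinates, as OpenCV has them; the wrist camera has in their place "hand_eye" (4x4, takes a point from camera to tool coordinates, whose origin is the TCP and whose axes are the flange's). Camera axes: x right, y down, z forward; pixel columns grow to the right and rows downward; lengths in mm; the calibration is good to about 2 mm. A picture is of the moment at which its call begins: read the wrist's pose just before it. camera_params takes no time and is no camera call.
- r.sign_off(): hands the job in; it is judged then, once.
The state is a dict: "clock": time; "qpos": joint angles; "qvel": joint speeds; "joint_efforts": joint torques, N m; "eef_pos": TCP position; "tcp_rot": TCP orientation; "contact_force": force on the tool from outside, world axes, zero at the start; "wrist_torque": the same for the moment, N m; "opening": opening from 0.0 (shut) to 1.0 (fully open); "grasp_force": force on a finger pad.
Only numpy, scipy, OpenCV 4.12 (cv2) and the standard library are available. Lean on these libraries where they do the work, as an engineer would, in place of code of your own. Each camera call takes 0.05 s, during which the arm holds its last target. There are 200 camera calls.

## Working session

There is one attempt and no reset: what is moved stays moved. The work goes in short steps, Python scripts to look and compute and a shell command to move; the robot and the scene stay as the last step left them, time stands still between calls to the robot, and variables do not carry over. Pictures are saved under pics/ and viewed, at most 14 in all, crops included, and the job is handed in when it is done.

```bash
mkdir -p pics; ls; python3 - <<'E'
from rig import r
import cv2,json
for n in("scene","top"):
    cv2.imwrite(f"pics/{n}0.png",r.grab_frame(n)[:,:,::-1]); print(n,r.camera_params(n))
print(r.camera_params("wrist"));print(r.sense())
E
```

```text
pics
scene {'fx': 395.12479986785877, 'fy': 395.12479986785877, 'cx': 280.5079134421647, 'cy': 218.3445710583424, 'k1': 0.01585136184534303, 'rvec': array([ 2.00376361,  1.37691026, -0.55484701]), 'tvec': array([-210.83165335, -332.95168863, 1115.11695307])}
top {'fx': 397.1078801438263, 'fy': 397.1078801438263, 'cx': 279.01447099418897, 'cy': 217.06234927198034, 'k1': -0.0821616950988709, 'rvec': array([ 2.13746878, -2.16934759,  0.09300458]), 'tvec': array([ 25.79093195, 561.32426947, 730.94179509])}
{'fx': 306.55643589408453, 'fy': 306.55643589408453, 'cx': 278.83848459607594, 'cy': 211.79772979728128, 'k1': -0.04750049745401454, 'hand_eye': array([[ 4.77762056e-04, -9.55980480e-01, -2.93429880e-01,
         7.42544570e+01],
       [ 9.99999736e-01,  6.17209217e-04, -3.82640081e-04,
         2.50362922e-01],
       [ 5.46904075e-04, -2.93429620e-01,  9.55980522e-01,
        -1.17452883e+02],
       [ 0.00000000e+00,  0.00000000e+00,  0.00000000e+00,
         1.00000000e+00]])}
{'clock': 0.1, 'qpos': array([-1.17336404e+00,  3.53589767e-01,  1.63403657e+00, -5.85860614e-06,
        1.15518548e+00, -2.36691095e-03]), 'qvel': array([-0.00133088, -0.00316401, -0.0022867 , -0.00038889, -0.00011175,
       -0.00041518]), 'joint_efforts': array([-6.28818943e-04, -6.06357837e+01, -3.42819822e+01, -1.23398886e-04,
        4.06810781e-03, -2.13547230e-05]), 'eef_pos': array([ 243.14170956, -575.35526999,  255.63985968]), 'tcp_rot': array([-3.14037349e+00,  2.47132288e-06,  3.99801566e-01]), 'contact_force': array([-0.74033161,  0.2876771 ,  0.07582843]), 'wrist_torque': array([ 0.02912474, -0.01852542,  0.06283008]), 'grasp_force': 0.0, 'opening': 1.001672562166452}
```

View pics/top0.png

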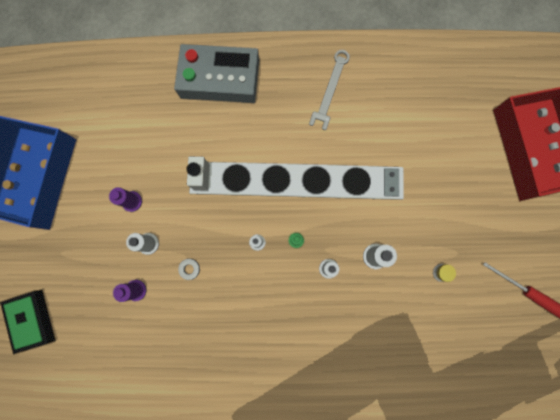

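View pics/scene0.png

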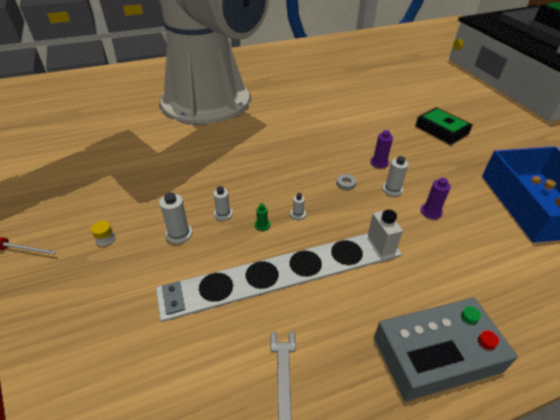

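Top view shows the rail with the bracket at (196,172), the pads at (236,178), (276,179), (316,180) and (356,181), and the grey plate at (391,182).

Candidates for the punches:
- **c**: aluminium (380,256).
- **d**: aluminium (330,269).
- **b**: aluminium (257,242). The green look-alike at (296,240) is rejected.
- **a**: aluminium (142,243). The purple ones at (125,200) and (130,291) are rejected.
- **Not punches**: ring (189,269) and yellow cap (447,273).

The scene view agrees, with noses at c (171,199), d (221,190), b (298,197) and a (400,161).

```bash
cat > h.py <<'E'
import numpy as np,cv2
from scipy.spatial.transform import Rotation as Ro
from rig import r
def ray(n,px,pose=None):
    p=r.camera_params(n)
    K=np.array([[p['fx'],0,p['cx']],[0,p['fy'],p['cy']],[0,0,1]])
    u=cv2.undistortPoints(np.array([[px]],float),K,np.array([p['k1'],0,0,0]))[0,0]
    d=np.array([u[0],u[1],1.])
    if n=='wrist':
        H=np.array(p['hand_eye']);R=Ro.from_euler('xyz',pose['tcp_rot']).as_matrix()
        return R@H[:3,3]+pose['eef_pos'],R@H[:3,:3]@d
    R=cv2.Rodrigues(p['rvec'])[0]
    return -R.T@p['tvec'],R.T@d
def onz(n,px,z,pose=None):
    o,d=ray(n,px,pose);return o+d*(z-o[2])/d[2]
def tri(a,b):
    (o1,d1),(o2,d2)=a,b
    s=np.linalg.lstsq(np.c_[d1,-d2],o2-o1,rcond=None)[0]
    p,q=o1+s[0]*d1,o2+s[1]*d2
    return (p+q)/2,np.linalg.norm(p-q)
def dark(im,c,rad,th=75):
    "centroid of the dark blob nearest c within a window"
    x0,y0=max(int(c[0]-rad),0),max(int(c[1]-rad),0)
    w=im[y0:int(c[1]+rad)+1,x0:int(c[0]+rad)+1]
    m=(w.max(2)<th).astype(np.uint8)
    n,l,s,ce=cv2.connectedComponentsWithStats(m)
    k=[i for i in range(1,n) if s[i,4]>=6]
    if not k: return np.array(c,float),0
    i=min(k,key=lambda i:np.linalg.norm(ce[i]+[x0,y0]-c))
    return ce[i]+[x0,y0],s[i,4]
E
python3 - <<'E'
from h import *
np.set_printoptions(precision=1,suppress=True)
T=r.grab_frame('top');S=r.grab_frame('scene')
for k,h,t,s in(('c',98,(387,256),(171,199)),('d',70,(333,269),(221,190)),('b',56,(256,241),(298,197)),('a',84,(134,242),(400,161))):
    pt,n1=dark(T,t,9);ps,n2=dark(S,s,9)
    X,e=tri(ray('top',pt),ray('scene',ps))
    print(k,pt,n1,ps,n2,'plane top',onz('top',pt,h-3)[:2],'scene',onz('scene',ps,h-6)[:2],'tri',X,e)
P=[]
for t,s in(((236,178),(347,253)),((276,179),(306,263)),((316,180),(262,275)),((356,181),(216,287))):
    pt,n1=dark(T,t,20);ps,n2=dark(S,s,26)
    a=onz('top',pt,12)[:2];P.append(a);print(pt,n1,ps,n2,a,onz('scene',ps,12)[:2])
P=np.array(P);i=np.arange(4)
f=[np.polyfit(i,P[:,j],1) for j in(0,1)];print('fit',f,'len',np.hypot(f[0][0],f[1][0]))
def crop(n,im,x,y,w,h):return cv2.resize(im[y:y+h,x:x+w],(700,int(700*h/w)),interpolation=cv2.INTER_CUBIC)
cv2.imwrite('pics/crop.png',np.vstack([crop('t',T,110,140,320,140),crop('s',S,150,120,320,130)])[:,:,::-1])
E
```

```text
c [382.3 255.1] 7 [169.7 198. ] 95 plane top [ 485.1 -162.7] scene [ 482.5 -170.2] tri [ 484.4 -166.9   92.2] 6.940416683811258
d [333. 269.] 0 [219.9 190.1] 38 plane top [462.  -79.4] scene [460.6 -77. ] tri [462.2 -78.4  65.8] 2.2201037283805127
b [256. 241.] 0 [298.6 196.4] 21 plane top [515.2  60.3] scene [515.1  62.2] tri [515.6  61.1  50.7] 1.421965403151111
a [134.  241.6] 34 [400.1 160.1] 43 plane top [515.6 280.6] scene [514.7 283.5] tri [515.9 281.8  79.1] 0.9875201831136128
[236.  177.7] 538 [346.5 252.3] 574 [644.4 102.9] [645.4 102.1]
[275.7 178.6] 544 [305.1 263.1] 624 [640.8  23.4] [641.5  22.4]
[315.9 179.7] 550 [261.5 274.6] 678 [637.3 -56.3] [638.  -57.2]
[356.1 180.8] 549 [215.4 286.7] 745 [ 633.7 -136.1] [ 634.2 -136.8]
fit [array([ -3.6, 644.4]), array([-79.7, 103. ])] len 79.76489681201897
```

View pics/crop.png

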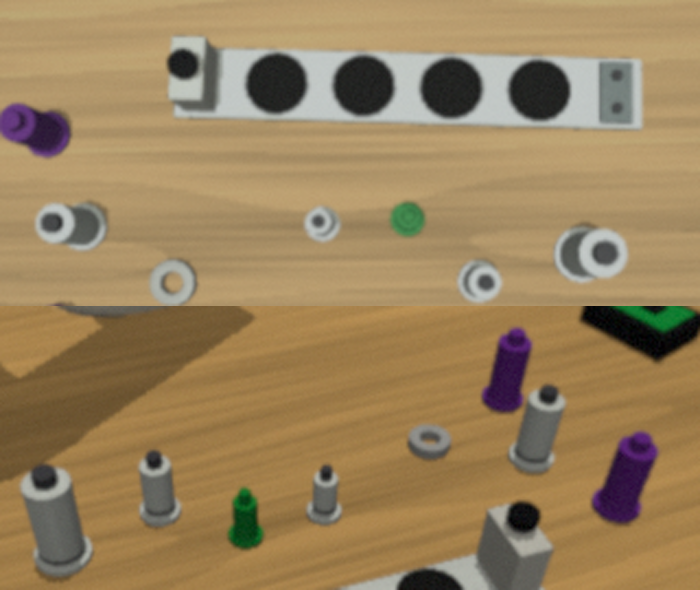

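The crop confirms the choice: four bare aluminium punches with dark noses, and purple and green look-alikes that stay put. Next I turn the tool so it closes across the rail (tool x = world +y, tool y = world +x) and move above c.

```bash
python3 -m jog '[[[0,0,-0.1464],[0,0,0],1],[[0,0,-0.1464],[0,0,0],1],[[0,0,-0.1464],[0,0,0],1],[[0,0,-0.1464],[0,0,0],1],[[0,0,-0.1464],[0,0,0],1],[[0,0,-0.1464],[0,0,0],1],[[0,0,-0.1464],[0,0,0],1],[[0,0,-0.1464],[0,0,0],1],[[0,0,0],[0,0,0],1]]' 40
python3 -m jog '[[[0,0,0],[0.037,0.022,0],1],[[0,0,0],[0.037,0.022,0],1],[[0,0,0],[0.037,0.022,0],1],[[0,0,0],[0.037,0.022,0],1],[[0,0,0],[0.037,0.022,0],1],[[0,0,0],[0.037,0.022,0],1],[[0,0,0],[0.037,0.022,0],1],[[0,0,0],[0.037,0.022,0],1],[[0,0,0],[0.037,0.022,0],1],[[0,0,0],[0.037,0.022,0],1],[[0,0,0],[0.035,0.020,0],1],[[0,0,0],[0,0,0],1]]'
```

```text
clock: 1.1
eef_pos: [243.2, -575.6, 256.1]
tcp_rot: [-3.141, -0.0, 1.573]
contact_force: [-0.5, 0.6, 0.0]
opening: 0.999
grasp_force: 0.0
clock: 2.3
eef_pos: [485.0, -167.2, 256.4]
tcp_rot: [3.141, -0.001, 1.57]
contact_force: [0.6, -0.4, -0.7]
opening: 1.003
grasp_force: 0.0
```

```bash
python3 - <<'E'
from h import *
s=r.sense();W=r.grab_frame('wrist');cv2.imwrite('pics/w1.png',W[:,:,::-1])
print(s['eef_pos'],s['tcp_rot'])
p=r.camera_params('wrist');H=np.array(p['hand_eye']);R=Ro.from_euler('xyz',s['tcp_rot']).as_matrix()
for k,P in dict(c=(483,-170.3,92),d=(461,-78,64),b=(515,61.3,50)).items():
    q=H[:3,:3].T@(R.T@(np.array(P)-s['eef_pos'])-H[:3,3]);u=q[:2]/q[2];u=u*(1+p['k1']*(u@u))
    e=(p['fx']*u[0]+p['cx'],p['fy']*u[1]+p['cy']);print(k,'expected px',np.round(e,1),dark(W,e,25,85))
E
```

```text
[ 485.04658509 -167.16910088  256.37441843] [ 3.14060525e+00 -1.03713136e-03  1.56983857e+00]
c expected px [277.  203.1] (array([276.71084337, 203.31626506]), np.int32(332))
d expected px [254.  102.6] (array([253.47058824, 102.00735294]), np.int32(136))
b expected px [312.3 -57.2] (array([312.30769231,  38.80769231]), np.int32(26))
```

View pics/w1.png

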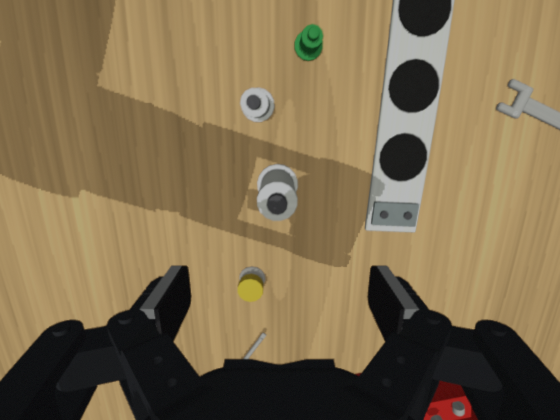

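The wrist view shows c's nose at (277,203) and d's at (253,102), within 1 px of prediction. I descend on c and grip.

```bash
python3 -m jog '[[[0,0,0],[-0.003,-0.002,0.03],1],[[0,0,0],[0,0,0.035],1],[[0,0,0],[0,0,0.035],1],[[0,0,0],[0,0,0.035],1],[[0,0,0],[0,0,0.033],1],[[0,0,0],[0,0,0.02],1],[[0,0,0],[0,0,0],0.2],[[0,0,0],[0,0,0],-0.3],[[0,0,0],[0,0,0],-0.5],[[0,0,0],[0,0,0],-0.5],[[0,0,0],[0,0,0],-0.5],[[0,0,0],[0,0,0],-0.5]]' 40
```

```text
clock: 3.55
eef_pos: [482.2, -174.2, 69.7]
tcp_rot: [3.139, 0.001, 1.571]
contact_force: [-0.7, -2.1, 9.1]
opening: 0.459
grasp_force: 40.8
```

```bash
cat > nose.py <<'E'
import sys
from h import *
h=float(sys.argv[1]);g=float(sys.argv[2])  # punch height, grasp height on punch (TCP above foot)
s=r.sense();W=r.grab_frame('wrist')
p=r.camera_params('wrist');H=np.array(p['hand_eye']);R=Ro.from_euler('xyz',s['tcp_rot']).as_matrix()
z=s['eef_pos'][2]-g+h-6
P=np.r_[s['eef_pos'][:2],z];q=H[:3,:3].T@(R.T@(P-s['eef_pos'])-H[:3,3]);u=q[:2]/q[2]*[1,1];u=u*(1+p['k1']*(u@u))
e=(p['fx']*u[0]+p['cx'],p['fy']*u[1]+p['cy']);c,n=dark(W,e,40,95)
print('TCP',s['eef_pos'],'expected',np.round(e),'found',c,n,'punch-TCP xy',(onz('wrist',c,z,s)-s['eef_pos'])[:2])
cv2.imwrite(f'pics/n{int(h)}.png',W[150:,:,::-1])
E
python3 -m jog '[[[0,0,0],[0,0,-0.01],-0.5],[[0,0,0],[0,0,-0.03],-0.5],[[0,0,0],[0,0,-0.04],-0.5],[[0,0,0],[0,0,-0.04],-0.5],[[0,0,0],[0,0,-0.01],-0.5],[[0,0,0],[0,0,0],-0.5],[[0,0,0],[0,0,0],-0.5]]'
python3 nose.py 98 70
```

```text
clock: 4.25
eef_pos: [480.3, -173.3, 197.3]
tcp_rot: [-3.14, -0.001, 1.571]
contact_force: [0.3, -0.5, -2.7]
opening: 0.458
grasp_force: 41.2
TCP [ 480.33353974 -173.29826377  197.3404342 ] expected [280. 328.] found [278.25840643 319.50475146] 2736 punch-TCP xy [-0.72413543  3.7921217 ]
```

View pics/n98.png

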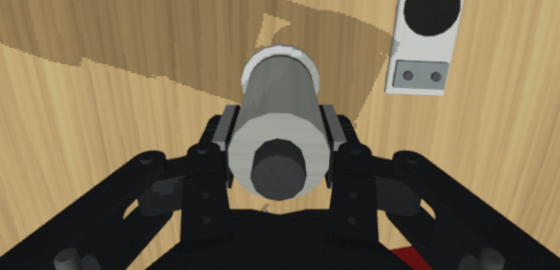

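c hangs upright between the jaws, nose at (278,319), offset about +3.5 mm in y. I carry it over the pad next to the bracket.

```bash
python3 -m jog '[[[0,0,0],[0.02,0.012,0],-0.5],[[0,0,0],[0.035,0.021,0],-0.5],[[0,0,0],[0.035,0.021,0],-0.5],[[0,0,0],[0.035,0.021,0],-0.5],[[0,0,0],[0.035,0.021,0],-0.5],[[0,0,0],[0.035,0.021,0],-0.5],[[0,0,0],[0.035,0.021,0],-0.5],[[0,0,0],[0.03,0.012,0],-0.5],[[0,0,0],[0.012,0.005,0],-0.5],[[0,0,0],[0,0,0],-0.5],[[0,0,0],[0,0,0],-0.5],[[0,0,0],[0,0,0],-0.5]]'
```

```text
clock: 5.5
eef_pos: [635.3, 97.1, 197.5]
tcp_rot: [-3.14, 0.001, 1.57]
contact_force: [-0.1, 0.0, -2.9]
opening: 0.46
grasp_force: 41.0
```

```bash
python3 -m jog '[[[0,0,0],[0.002,0.01,0.01],-0.5],[[0,0,0],[0,0,0.03],-0.5],[[0,0,0],[0,0,0.03],-0.5],[[0,0,0],[0,0,0.025],-0.5],[[0,0,0],[0,0,0.01],-0.5],[[0,0,0],[0,0,0.005],-0.5],[[0,0,0],[0,0,0.002],-0.5],[[0,0,0],[0,0,0],-0.5],[[0,0,0],[0,0,0],-0.5],[[0,0,0],[0,0,0],-0.5]]'
```

```text
clock: 6.5
eef_pos: [646.7, 100.5, 87.3]
tcp_rot: [3.14, -0.0, 1.571]
contact_force: [0.7, 0.4, -2.1]
opening: 0.462
grasp_force: 41.0
```

```bash
python3 -m jog '[[[0,0,0],[-0.001,-0.001,0.003],-0.5],[[0,0,0],[0,0,0.001],-0.5],[[0,0,0],[0,0,0.001],-0.5],[[0,0,0],[0,0,0],-0.5],[[0,0,0],[0,0,0],-0.5]]'
```

```text
clock: 7.0
eef_pos: [645.0, 99.3, 81.7]
tcp_rot: [-3.141, 0.0, 1.571]
contact_force: [-2.8, 0.2, 4.8]
opening: 0.459
grasp_force: 41.0
```

Touching down. Release c and retreat.

```bash
python3 -m jog '[[[0,0,0],[0,0,0],0.1],[[0,0,0],[0,0,0],0.4],[[0,0,0],[0,0,0],0.8],[[0,0,0],[0,0,0],0.8],[[0,0,0],[0,0,0],0.8],[[0,0,0],[0,0,-0.02],0.8],[[0,0,0],[0,0,-0.04],0.8],[[0,0,0],[0,0,-0.05],0.8],[[0,0,0],[0,0,-0.04],0.8],[[0,0,0],[0,0,0],0.4],[[0,0,0],[0,0,0],0.4]]'
python3 - <<'E'
from h import *
T=r.grab_frame('top');S=r.grab_frame('scene')
cv2.imwrite('pics/t2.png',np.hstack([T[100:320,60:460],S[100:320,120:520]])[:,:,::-1])
E
```

```text
clock: 8.1
eef_pos: [645.6, 99.4, 232.4]
tcp_rot: [3.139, -0.0, 1.571]
contact_force: [0.6, -0.6, -0.5]
opening: 0.703
grasp_force: 0.0
```

View pics/t2.png

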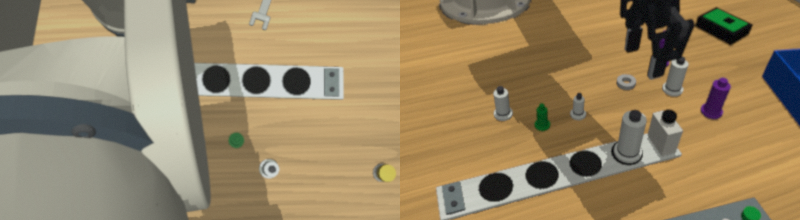

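c stands on the pad beside the bracket (crop pixel 628,150). Next, a at (515,282), with the jaws only partly open because of the purple neighbours.

```bash
python3 -m jog '[[[0,0,0],[0.012,-0.01,0],0.4],[[0,0,0],[0.035,-0.025,0],0.4],[[0,0,0],[0.035,-0.025,0],0.4],[[0,0,0],[0.035,-0.025,0],0.4],[[0,0,0],[0.035,-0.025,0],0.4],[[0,0,0],[0.02,-0.015,0],0.4],[[0,0,0],[0.01,-0.005,0],0.4],[[0,0,0],[0,0,0],0.4],[[0,0,0],[0,0,0],0.4],[[0,0,0],[0,0,0],0.4]]'
python3 - <<'E'
from h import *
s=r.sense();W=r.grab_frame('wrist');cv2.imwrite('pics/w2.png',W[:,:,::-1])
p=r.camera_params('wrist');H=np.array(p['hand_eye']);R=Ro.from_euler('xyz',s['tcp_rot']).as_matrix()
q=H[:3,:3].T@(R.T@(np.array((515,282,78))-s['eef_pos'])-H[:3,3]);u=q[:2]/q[2]
e=p['fx']*u[0]+p['cx'],p['fy']*u[1]+p['cy'];c,n=dark(W,e,20,85);print(s['eef_pos'],e,c,n,onz('wrist',c,78,s))
E
```

```text
clock: 9.2
eef_pos: [515.6, 280.4, 231.0]
tcp_rot: [-3.141, 0.0, 1.57]
contact_force: [-0.5, -1.4, 0.4]
opening: 0.699
grasp_force: 0.0
[515.63786211 280.40665074 230.97686909] (np.float64(278.7101063472627), np.float64(201.18795466983187)) [278.88345865 199.12030075] 266 [515.15892001 283.95106427  78.        ]
```

View pics/w2.png

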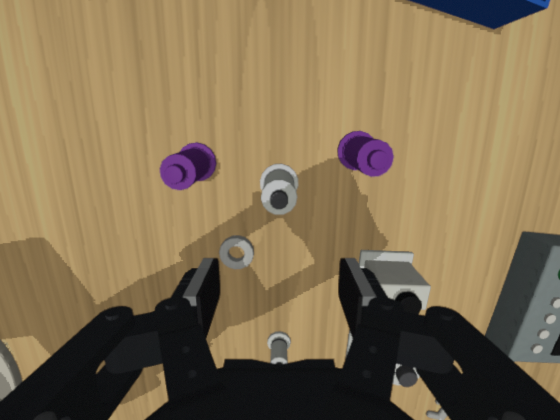

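The wrist view shows a's nose at (279,199), the purple ones at (178,173) and (376,158), well clear of the finger paths.

```bash
python3 -m jog '[[[0,0,0],[0.002,0,0.02],0.4],[[0,0,0],[0,0,0.035],0.4],[[0,0,0],[0,0,0.04],0.4],[[0,0,0],[0,0,0.04],0.4],[[0,0,0],[0,0,0.026],0.4],[[0,0,0],[0,0,0.01],0.4],[[0,0,0],[0,0,0],0.4],[[0,0,0],[0,0,0],0],[[0,0,0],[0,0,0],-0.4],[[0,0,0],[0,0,0],-0.6],[[0,0,0],[0,0,0],-0.6],[[0,0,0],[0,0,0],-0.6]]' 40
```

```text
clock: 10.45
eef_pos: [516.2, 283.8, 62.0]
tcp_rot: [3.139, -0.001, 1.571]
contact_force: [0.1, -1.6, 8.0]
opening: 0.386
grasp_force: 40.0
```

```bash
python3 -m jog '[[[0,0,0],[0,0,-0.01],-0.6],[[0,0,0],[0,0,-0.03],-0.6],[[0,0,0],[0,0,-0.04],-0.6],[[0,0,0],[0,0,-0.04],-0.6],[[0,0,0],[0,0,-0.02],-0.6],[[0,0,0],[0,0,0],-0.6],[[0,0,0],[0,0,0],-0.6]]'
python3 nose.py 84 60
```

```text
clock: 11.15
eef_pos: [514.8, 283.2, 200.4]
tcp_rot: [3.141, -0.0, 1.571]
contact_force: [-0.6, -0.9, -2.9]
opening: 0.387
grasp_force: 40.4
TCP [514.77428809 283.2447213  200.41773488] expected [280. 321.] found [279.23933009 318.19773096] 1851 punch-TCP xy [-0.39094143  1.43281476]
```

```bash
python3 -m jog '[[[0,0,0],[-0.016,0.007,0],-0.6],[[0,0,0],[-0.035,0.018,0],-0.6],[[0,0,0],[-0.035,0.018,0],-0.6],[[0,0,0],[-0.035,0.018,0],-0.6],[[0,0,0],[-0.035,0.018,0],-0.6],[[0,0,0],[-0.035,0.018,0],-0.6],[[0,0,0],[-0.035,0.018,0],-0.6],[[0,0,0],[-0.025,0.009,0],-0.6],[[0,0,0],[-0.01,0.003,0],-0.6],[[0,0,0],[0,0,0],-0.6],[[0,0,0],[0,0,0],-0.6],[[0,0,0],[0,0,0],-0.6]]'
```

```text
clock: 12.4
eef_pos: [641.5, 23.4, 199.9]
tcp_rot: [-3.141, -0.0, 1.572]
contact_force: [0.1, 0.0, -2.2]
opening: 0.389
grasp_force: 40.3
```

Foot at about 138 mm; down about 121 mm to 5 mm above the pad.

```bash
python3 -m jog '[[[0,0,0],[-0.001,0,0.01],-0.6],[[0,0,0],[0,0,0.03],-0.6],[[0,0,0],[0,0,0.035],-0.6],[[0,0,0],[0,0,0.03],-0.6],[[0,0,0],[0,0,0.01],-0.6],[[0,0,0],[0,0,0.005],-0.6],[[0,0,0],[0,0,0.001],-0.6],[[0,0,0],[0,0,0],-0.6],[[0,0,0],[0,0,0],-0.6]]'
```

```text
clock: 13.3
eef_pos: [643.1, 21.4, 80.7]
tcp_rot: [3.139, -0.0, 1.571]
contact_force: [0.1, 0.1, -1.1]
opening: 0.385
grasp_force: 40.3
```

```bash
python3 -m jog '[[[0,0,0],[0,-0.001,0.003],-0.6],[[0,0,0],[0,0,0.002],-0.6],[[0,0,0],[0,0,0.001],-0.6],[[0,0,0],[0,0,0],-0.6],[[0,0,0],[0,0,0],-0.6]]'
```

```text
clock: 13.8
eef_pos: [641.2, 21.3, 74.1]
tcp_rot: [3.141, 0.0, 1.571]
contact_force: [-2.6, 0.3, 5.9]
opening: 0.387
grasp_force: 41.0
```

```bash
python3 -m jog '[[[0,0,0],[0,0,0],0],[[0,0,0],[0,0,0],0.4],[[0,0,0],[0,0,0],0.6],[[0,0,0],[0,0,0],0.6],[[0,0,0],[0,0,0],0.6],[[0,0,0],[0,0,-0.02],0.6],[[0,0,0],[0,0,-0.04],0.6],[[0,0,0],[0,0,-0.05],0.6],[[0,0,0],[0,0,-0.03],0.6],[[0,0,0],[0,0,0],0.6]]'
python3 -m jog '[[[0,0,0],[-0.01,-0.018,0],0.6],[[0,0,0],[-0.02,-0.036,0],0.6],[[0,0,0],[-0.02,-0.036,0],0.6],[[0,0,0],[-0.02,-0.036,0],0.6],[[0,0,0],[-0.02,-0.036,0],0.6],[[0,0,0],[-0.009,-0.018,0],0.6],[[0,0,0],[0,0,0],0.6],[[0,0,0],[0,0,0],0.6],[[0,0,0],[0,0,0],0.6]]'
cat > chk.py <<'E'
import sys
from h import *
X=np.array(eval(sys.argv[1]),float)
s=r.sense();W=r.grab_frame('wrist');cv2.imwrite(f'pics/{sys.argv[2]}.png',W[:,:,::-1])
p=r.camera_params('wrist');H=np.array(p['hand_eye']);R=Ro.from_euler('xyz',s['tcp_rot']).as_matrix()
q=H[:3,:3].T@(R.T@(X-s['eef_pos'])-H[:3,3]);u=q[:2]/q[2]
e=p['fx']*u[0]+p['cx'],p['fy']*u[1]+p['cy'];c,n=dark(W,e,20,85);print(s['eef_pos'],e,c,n,onz('wrist',c,X[2],s))
E
python3 chk.py '(461,-78,64)' w3
```

```text
clock: 14.8
eef_pos: [643.9, 21.5, 218.7]
tcp_rot: [3.133, -0.0, 1.571]
contact_force: [0.6, -0.0, -0.2]
opening: 0.803
grasp_force: 0.0
clock: 15.7
eef_pos: [462.2, -77.4, 213.2]
tcp_rot: [3.141, -0.0, 1.571]
contact_force: [0.0, -0.3, 0.1]
opening: 0.797
grasp_force: 0.0
[462.24075569 -77.38017504 213.17321033] (np.float64(277.90705102309926), np.float64(204.7387067337538)) [277.57754011 203.65775401] 187 [460.70258694 -76.9868079   64.        ]
```

View pics/w3.png

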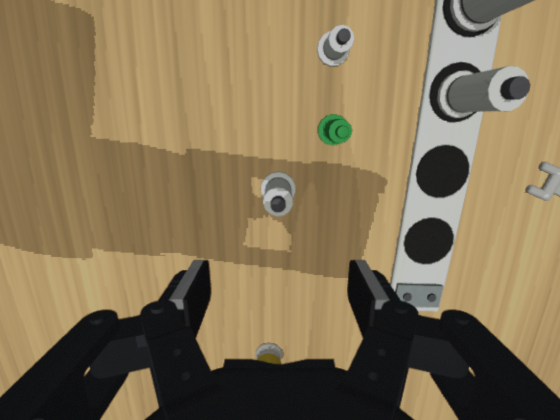

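d's nose is at (278,204), directly under the tool. a stands on the second pad (foot around 460,92).

```bash
python3 -m jog '[[[0,0,0],[0,-0.001,0.02],0.6],[[0,0,0],[0,0,0.035],0.6],[[0,0,0],[0,0,0.04],0.6],[[0,0,0],[0,0,0.04],0.6],[[0,0,0],[0,0,0.022],0.6],[[0,0,0],[0,0,0.009],0.6],[[0,0,0],[0,0,0],0.4],[[0,0,0],[0,0,0],0],[[0,0,0],[0,0,0],-0.4],[[0,0,0],[0,0,0],-0.7],[[0,0,0],[0,0,0],-0.7],[[0,0,0],[0,0,0],-0.7]]' 40
```

```text
clock: 16.95
eef_pos: [461.3, -77.8, 48.6]
tcp_rot: [3.139, 0.0, 1.571]
contact_force: [-0.3, -0.1, 7.4]
opening: 0.318
grasp_force: 39.2
```

```bash
python3 -m jog '[[[0,0,0],[0,0,0],-0.7],[[0,0,0],[0,0,-0.01],-0.7],[[0,0,0],[0,0,-0.03],-0.7],[[0,0,0],[0,0,-0.04],-0.7],[[0,0,0],[0,0,-0.04],-0.7],[[0,0,0],[0,0,-0.03],-0.7],[[0,0,0],[0,0,0],-0.7],[[0,0,0],[0,0,0],-0.7]]'
python3 nose.py 70 48
```

```text
clock: 17.75
eef_pos: [460.3, -77.7, 198.3]
tcp_rot: [3.139, 0.0, 1.571]
contact_force: [0.4, -0.2, -1.2]
opening: 0.318
grasp_force: 39.7
TCP [460.2574205  -77.7143027  198.28822888] expected [280. 318.] found [278.89051658 315.69005397] 1297 punch-TCP xy [-0.55041979  1.13043717]
```

```bash
python3 -m jog '[[[0,0,0],[0,0.015,0],-0.7],[[0,0,0],[0.004,0.034,0],-0.7],[[0,0,0],[0.004,0.034,0],-0.7],[[0,0,0],[0.004,0.034,0],-0.7],[[0,0,0],[0.004,0.034,0],-0.7],[[0,0,0],[0.004,0.019,0],-0.7],[[0,0,0],[0,0.007,0],-0.7],[[0,0,0],[0,0,0.03],-0.7],[[0,0,0],[0,0,0.035],-0.7],[[0,0,0],[0,0,0.03],-0.7],[[0,0,0],[0,0,0],-0.7],[[0,0,0],[0,0,0],-0.7]]'
```

```text
clock: 19.0
eef_pos: [636.6, -57.7, 101.7]
tcp_rot: [-3.139, -0.0, 1.571]
contact_force: [0.0, -0.3, -1.1]
opening: 0.315
grasp_force: 39.8
```

Foot at about 53 mm, needs 12 mm: 36 mm down, then touch.

```bash
python3 -m jog '[[[0,0,0],[0,0.001,0.02],-0.7],[[0,0,0],[0,0,0.01],-0.7],[[0,0,0],[0,0,0.005],-0.7],[[0,0,0],[0,0,0.001],-0.7],[[0,0,0],[0,0,0],-0.7],[[0,0,0],[0,0,0],-0.7]]'
```

```text
clock: 19.6
eef_pos: [638.6, -57.7, 67.1]
tcp_rot: [3.141, 0.0, 1.571]
contact_force: [0.5, -0.6, -0.9]
opening: 0.316
grasp_force: 39.8
```

```bash
python3 -m jog '[[[0,0,0],[0,0,0.003],-0.7],[[0,0,0],[0,0,0.002],-0.7],[[0,0,0],[0,0,0.001],-0.7],[[0,0,0],[0,0,0],-0.7],[[0,0,0],[0,0,0],-0.7]]'
```

```text
clock: 20.1
eef_pos: [638.1, -57.6, 60.7]
tcp_rot: [-3.142, -0.0, 1.571]
contact_force: [-2.1, 1.5, 6.2]
opening: 0.316
grasp_force: 40.5
```

```bash
python3 -m jog '[[[0,0,0],[0,0,0],-0.1],[[0,0,0],[0,0,0],0.3],[[0,0,0],[0,0,0],0.6],[[0,0,0],[0,0,0],0.6],[[0,0,0],[0,0,0],0.6],[[0,0,0],[0,0,-0.02],0.6],[[0,0,0],[0,0,-0.04],0.6],[[0,0,0],[0,0,-0.05],0.6],[[0,0,0],[0,0,-0.03],0.6],[[0,0,0],[0,0,0],0.6]]'
python3 -m jog '[[[0,0,0],[0.015,-0.015,0],0.5],[[0,0,0],[0.03,-0.03,0],0.5],[[0,0,0],[0.03,-0.03,0],0.5],[[0,0,0],[0.025,-0.03,0],0.5],[[0,0,0],[0.015,-0.013,0],0.5],[[0,0,0],[0.004,-0.005,0],0.5],[[0,0,0],[0,0,0],0.5],[[0,0,0],[0,0,0],0.5],[[0,0,0],[0,0,0],0.5]]'
python3 chk.py '(515,61.3,50)' w4
```

```text
clock: 21.1
eef_pos: [641.0, -57.9, 205.6]
tcp_rot: [3.133, 0.001, 1.571]
contact_force: [0.5, 0.4, -0.2]
opening: 0.802
grasp_force: 0.0
clock: 22.0
eef_pos: [516.0, 60.7, 200.1]
tcp_rot: [3.141, 0.0, 1.57]
contact_force: [-0.2, -0.2, -0.3]
opening: 0.748
grasp_force: 0.0
[515.95758053  60.66790237 200.11227463] (np.float64(278.2786026662878), np.float64(203.08444156682987)) [277.88135593 201.20338983] 118 [514.64217363  63.06281457  50.        ]
```

View pics/w4.png

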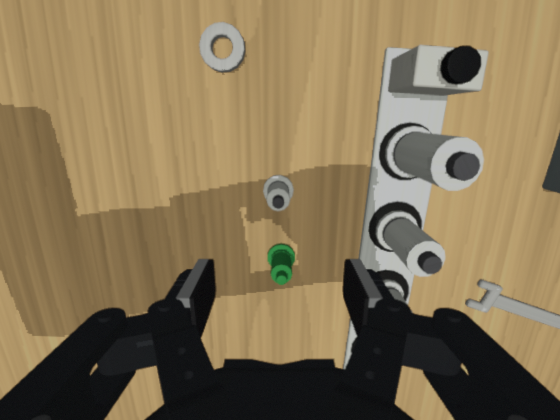

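b's nose is at (278,201), under the tool, and the green one at (281,270) is about 75 mm to the side. c, a and d stand on pads 1–3.

```bash
python3 -m jog '[[[0,0,0],[0.001,-0.001,0.02],0.4],[[0,0,0],[0,0,0.035],0.3],[[0,0,0],[0,0,0.04],0.3],[[0,0,0],[0,0,0.035],0.3],[[0,0,0],[0,0,0.022],0.3],[[0,0,0],[0,0,0.008],0.3],[[0,0,0],[0,0,0],0.3],[[0,0,0],[0,0,0],-0.1],[[0,0,0],[0,0,0],-0.5],[[0,0,0],[0,0,0],-0.8],[[0,0,0],[0,0,0],-0.8],[[0,0,0],[0,0,0],-0.8]]' 30
```

```text
clock: 23.25
eef_pos: [515.1, 62.4, 41.6]
tcp_rot: [3.139, -0.0, 1.571]
contact_force: [-0.7, -1.3, 7.2]
opening: 0.243
grasp_force: 29.2
```

```bash
python3 -m jog '[[[0,0,0],[0,0,0],-0.8],[[0,0,0],[0,0,-0.01],-0.8],[[0,0,0],[0,0,-0.03],-0.8],[[0,0,0],[0,0,-0.04],-0.8],[[0,0,0],[0,0,-0.04],-0.8],[[0,0,0],[0,0,-0.04],-0.8],[[0,0,0],[0,0,0],-0.8],[[0,0,0],[0,0,0],-0.8]]'
python3 nose.py 56 39.5
```

```text
clock: 24.05
eef_pos: [514.5, 62.4, 201.8]
tcp_rot: [3.139, -0.0, 1.571]
contact_force: [-0.4, 0.9, -1.0]
opening: 0.242
grasp_force: 29.5
TCP [514.51600022  62.41112374 201.8259778 ] expected [280. 310.] found [278.95146871 305.89272031] 783 punch-TCP xy [-0.520504    1.82530978]
```

```bash
python3 -m jog '[[[0,0,0],[-0.015,0.01,0],-0.8],[[0,0,0],[-0.033,0.02,0],-0.8],[[0,0,0],[-0.033,0.02,0],-0.8],[[0,0,0],[-0.033,0.02,0],-0.8],[[0,0,0],[-0.033,0.02,0],-0.8],[[0,0,0],[-0.033,0.018,0],-0.8],[[0,0,0],[-0.015,0.008,0],-0.8],[[0,0,0],[-0.005,0.004,0],-0.8],[[0,0,0],[0,0,0],-0.8],[[0,0,0],[0,0,0],-0.8]]'
python3 -m jog '[[[0,0,0],[0,0,0.02],-0.8],[[0,0,0],[0,0,0.035],-0.8],[[0,0,0],[0,0,0.035],-0.8],[[0,0,0],[0,0,0.03],-0.8],[[0,0,0],[0,0,0.01],-0.8],[[0,0,0],[0,0,0.005],-0.8],[[0,0,0],[0,0,0],-0.8],[[0,0,0],[0,0,0],-0.8],[[0,0,0],[0,0,0],-0.8]]'
```

```text
clock: 25.1
eef_pos: [633.3, -136.4, 199.7]
tcp_rot: [-3.14, -0.001, 1.572]
contact_force: [0.2, 1.0, -0.3]
opening: 0.243
grasp_force: 29.5
clock: 26.0
eef_pos: [635.1, -137.8, 66.8]
tcp_rot: [3.139, 0.0, 1.571]
contact_force: [0.3, 0.8, -1.0]
opening: 0.246
grasp_force: 29.5
```

Foot at about 25 mm, 13 mm to go.

```bash
python3 -m jog '[[[0,0,0],[0,0,0.005],-0.8],[[0,0,0],[0,0,0.003],-0.8],[[0,0,0],[0,0,0.002],-0.8],[[0,0,0],[0,0,0.001],-0.8],[[0,0,0],[0,0,0],-0.8],[[0,0,0],[0,0,0],-0.8]]'
```

```text
clock: 26.6
eef_pos: [634.2, -137.6, 54.2]
tcp_rot: [-3.142, -0.0, 1.571]
contact_force: [-0.4, 1.1, -0.9]
opening: 0.243
grasp_force: 29.5
```

```bash
python3 -m jog '[[[0,0,0],[0,0,0.001],-0.8],[[0,0,0],[0,0,0.001],-0.8],[[0,0,0],[0,0,0],-0.8],[[0,0,0],[0,0,0],-0.8]]'
```

```text
clock: 27.0
eef_pos: [634.4, -137.7, 53.7]
tcp_rot: [3.141, 0.0, 1.571]
contact_force: [-4.0, 1.2, 12.6]
opening: 0.247
grasp_force: 30.9
```

Contact. Release, lift, and back away so the cameras can see.

```bash
python3 -m jog '[[[0,0,0],[0,0,0],-0.3],[[0,0,0],[0,0,0],0.1],[[0,0,0],[0,0,0],0.4],[[0,0,0],[0,0,0],0.4],[[0,0,0],[0,0,0],0.4],[[0,0,0],[0,0,-0.02],0.4],[[0,0,0],[0,0,-0.04],0.4],[[0,0,0],[0,0,-0.05],0.4],[[0,0,0],[0,0,-0.05],0.4],[[0,0,0],[0,0,0],0.4]]'
python3 -m jog '[[[0,0,0],[-0.03,-0.02,0],0.4],[[0,0,0],[-0.035,-0.025,0],0.4],[[0,0,0],[-0.035,-0.025,0],0.4],[[0,0,0],[-0.035,-0.025,0],0.4],[[0,0,0],[-0.035,-0.025,0],0.4],[[0,0,0],[-0.035,-0.025,0],0.4],[[0,0,0],[-0.035,-0.025,0],0.4],[[0,0,0],[-0.035,-0.025,0],0.4],[[0,0,0],[-0.035,-0.025,0],0.4],[[0,0,0],[-0.03,-0.02,0],0.4],[[0,0,0],[0,0,0],0.4],[[0,0,0],[0,0,0],0.4]]'
python3 - <<'E'
from h import *
T=r.grab_frame('top');S=r.grab_frame('scene')
cv2.imwrite('pics/end.png',cv2.resize(np.hstack([T[120:300,160:440],S[130:310,140:420]]),(800,257))[:,:,::-1])
p=r.camera_params('scene')
for k,h,X in(('c',98,(645,102.5)),('a',84,(641.2,23)),('d',70,(637.6,-56.8)),('b',56,(634,-136.5))):
    o=[]
    for n in('scene','top'):
        p=r.camera_params(n);K=np.array([[p['fx'],0,p['cx']],[0,p['fy'],p['cy']],[0,0,1]])
        e=cv2.projectPoints(np.array([[*X,12+h-6.]]),p['rvec'],p['tvec'],K,np.array([p['k1'],0,0,0]))[0][0,0]
        c,m=dark(S if n=='scene' else T,e,9,95);o.append((m,np.round(onz(n,c,6+h)[:2]-X,1)))
    print(k,o)
E
```

```text
clock: 28.0
eef_pos: [638.1, -138.5, 220.0]
tcp_rot: [3.13, 0.003, 1.571]
contact_force: [1.0, -0.6, 0.4]
opening: 0.702
grasp_force: 0.0
clock: 29.2
eef_pos: [393.7, -477.9, 211.7]
tcp_rot: [-3.141, -0.001, 1.569]
contact_force: [0.2, -0.8, -0.2]
opening: 0.697
grasp_force: 0.0
c [(np.int32(119), array([0. , 0.9])), (np.int32(76), array([1.3, 0.7]))]
a [(np.int32(91), array([-1.4, -1.8])), (np.int32(49), array([-0.1, -1.8]))]
d [(np.int32(68), array([-0.4, -0.2])), (np.int32(29), array([ 1.5, -0.2]))]
b [(np.int32(48), array([-0.5, -0.9])), (np.int32(16), array([ 0.8, -0.6]))]
```

View pics/end.png

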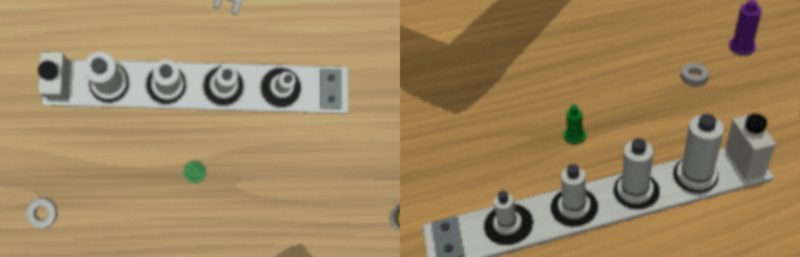

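All four stand upright in size order from the bracket, noses within about 2 mm of the pad centres, and the arm is clear.

```bash
python3 -c "
from rig import r
print(r.sign_off())"
```

```text
the job is handed in; nothing more can be done
None
```

The job is handed in at about 29 s: all four punches stand nose up, within about 2.5 mm of their pad centres, largest next to the white bracket and smallest at the far end, none knocked over; sign-off gave no verdict.

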